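# Drip hook to test seat

### The arm

A 6-joint arm with a two-finger parallel gripper is mounted at the origin on the work surface. World frame = base frame: x ahead of the robot, y to its left, z up, the work surface at z = 0. Lengths are in m, angles in rad, forces in N, time in s.
With the tool pointing down it reaches from about 0.325 to 0.85 m from the base axis. Payload 4.4 kg.
Tool frame: the origin (TCP) lies midway between the tips of the shut fingers; the grasp point (between the pads) lies 19 mm behind it (bot.grip_point_offset is the y of the grasp point in the tool frame, in m); y points along the fingers, z is the direction in which the jaws open and shut, and the axes are right-handed (so a half turn about y gives the same grasp; the last joint's range is limited). The gripper opens to 94 mm and grips with 3 to 60 N. Pads are 16 mm wide; open, the fingers measure 119 mm over their backs; the gripper's body (75 mm by 177 mm) begins 78 mm behind the grasp point.
Start: joints at [1.044, 0.207, 1.542, -0, 1.393, -0.15], TCP at [0.212, 0.535, 0.205] pointing down, gripper open.
Joint ranges: [-2.73, 2.73], [-0.86, 2.22], [0.23, 2.46], [-1.11, 4.25], [0.08, 2.63], [-2.82, 2.82]. Speed limits (rad/s): [2.79, 2.79, 3.14, 3.14, 3.14, 3.14].

### API

Orientations are given as a unit quaternion [w, x, y, z].
In Python, from workcell import bot gives the robot as it stands.
- The arm moves only by the tool drive_tool, never from a script. Its argument "commands" is a list of rows, each a list of 7 numbers: the shift along the world's x, y, z in cm, then the turn, a rotation vector about the world's x, y, z in rad, then the opening, from 0 (shut) to 1 (fully open). In form: [[dx, dy, dz, ax, ay, az, gripper], ...]. A call has exactly 5 rows; each row is the pose to reach, as a shift and turn from the pose commanded when the call began; what a row does not reach only later rows make up. A row lasts 1/8 s, in which the tool goes at most 62.5 mm and 10.7 degrees, less where a joint would pass 70% of its speed; a pose out of reach is approached as far as the arm can. A call with a gripper value outside its range is refused whole. The fingers move at their own pace and stop on an object; "grip_force" is the grip in N (left out, the last holds). Time passes only in rows, so rows that repeat a pose let the fingers close, or fill a call up. It gives the time, the measured TCP pose, the force and the opening at its end, in the units of the state.
- bot.get_obs(): the state, without advancing time (a new reading comes with each control period).
- bot.capture(name): name is "scene" or "top" or "wrist"; returns the picture (384x512x3 uint8, blue, green, red); there is no depth.
- bot.get_calibration(name): a dict with "K" (3x3 intrinsics, pixels), "extrinsics" (4x4, takes a point from world to camera coordinates); the wrist camera has in their place "mount" (4x4, takes a point from camera to tool coordinates, whose origin is the TCP and whose axes are the tool frame's). Camera axes: x right, y down, z forward; pixel columns grow to the right and rows downward; lengths in m; the calibration is good to about 2 mm. A picture is of the moment at which its call begins: read the wrist's pose just before it. get_calibration takes no time and is no camera call.
- bot.hand_in(): hands the job in, once; it reports no verdict.
The state is a dict: "clock": time; "joint_positions": joint angles; "qd": joint speeds; "tau": joint torques, N m; "tcp_pos": TCP position; "tcp_rot": TCP orientation; "wrist_force": force on the tool from outside, world axes, zero at the start; "moment": the same for the moment, N m; "opening": finger opening in m.
Only numpy, scipy, OpenCV 4.12 (cv2) and the standard library are available. Lean on these libraries where they do the work, as an engineer would, in place of code of your own. Each camera call takes 0.05 s, during which the arm holds its last target.

### The job

The white sensor housing with the orange collar has finished dripping after its spray test: lift it off its hook and stand it upright in the blue ring seat, right down on the seat's floor, lowering it in by hand rather than dropping it, then let go. Leave the green-collared housing hanging on its hook, and do not disturb the two small jars on the bench.

Things in the scene. Friction and masses are not known exactly. Their poses are not given: they have to be found in the camera images.
- orange_housing: The one to move. White cylindrical sensor housing with bright orange collar, 56 mm diameter, 60 tall, 250 g. Steel arch bracket on top: two upright legs at +y and -y (16 wide, 4 thick, outer faces 50 apart), 48 high, joined by a crossbar (underside 108, top 112 above origin) that hangs on the hook arm. Origin: centre of underside, z up the axis.
- green_housing: Stays on its hook. White cylindrical sensor housing with green collar, 56 mm diameter, 60 tall, 250 g. Steel arch bracket on top: two upright legs at +y and -y (16 wide, 4 thick, outer faces 50 apart), 48 high, joined by a crossbar (underside 108, top 112 above origin) that hangs on the hook arm. Origin: centre of underside, z up the axis.
- stand_a: Fixed drip stand of the orange housing. In mm: base 200 x 90 x 8 (x -50 to 150), post at x +115, 206 tall; round hook arm 8 thick along x, axis 200 up, free end at x -26 turned up to 18 above that axis. Origin: on the table under the hanging place; -x points along the hook to its free end.
- stand_b: Fixed drip stand of the green housing. In mm: base 200 x 90 x 8 (x -50 to 150), post at x +115, 206 tall; round hook arm 8 thick along x, axis 200 up, free end at x -26 turned up to 18 above that axis. Origin: on the table under the hanging place; -x points along the hook to its free end.
- stand_a_hook (a point): Point on top of the orange housing's hook arm, above the stand's origin, 204 mm above the table; axes as the stand's.
- seat: Fixed seat: aluminium plate 110 x 110 x 8 mm with a blue plastic ring on it, 90 outer diameter, 70 inner diameter, rim 24 above the table; the floor inside the ring is 10 above the table. Origin: centre of the plate's underside, on the table.
- seat_floor (a point): Centre of the floor inside the blue ring, 10 mm above the table, where the housing's underside comes to rest; z up.
- amber_jar: Bystander: small closed amber glass jar, 36 mm wide, 60 tall, black cap; origin: centre of its underside.
- clear_jar: Bystander: small closed clear glass jar, 36 mm wide, 55 tall, blue cap; origin: centre of its underside.
There are look-alikes about, which are no part of the job. What is shaped like the stand_a but purple is not meant.

How it is judged:
On the way, in this order (a step that is already met when the one before it is completed fails the run):
1. the orange-collared housing is held by the gripper, clear of its hook (contact force between the fingers and orange_housing above 0.5 N and horizontal distance between orange_housing and stand_a_hook above 0.05 m and height (world z) of orange_housing above 0.05 m), for 0.1 s.
2. the housing is lowered into the ring seat while still held (underside within 10 mm of the seat's floor) (contact force between the fingers and orange_housing above 0.5 N and horizontal distance between orange_housing and seat_floor below 0.012 m and z of orange_housing in the frame of seat_floor below 0.01 m), for 0.05 s.
At the end, for the whole second after the job is handed in: The orange-collared housing stands upright (within 0.08 rad) and at rest in the blue ring, its axis within 12 mm of the ring's and its underside within 4 mm of the seat's floor; the green-collared housing still hangs on its hook, within 30 mm of where it was (horizontal distance between orange_housing and seat_floor below 0.012 m and z of orange_housing in the frame of seat_floor below 0.004 m and angle between orange_housing's own z axis and vertical below 0.08 rad and linear speed of orange_housing below 0.02 m/s and height (world z) of green_housing above 0.085 m and distance of green_housing from where it was at the start of the episode below 0.03 m); the robot touches nothing.
It fails at once if the orange-collared housing is tipped over (more than 0.8 rad from upright) (angle between orange_housing's own z axis and vertical above 0.8 rad).
It fails at once if the green-collared housing comes off its hook (height (world z) of green_housing below 0.07 m).
It fails at once if a small jar is moved by more than 30 mm or tipped over (distance of any of amber_jar, clear_jar from where it was at the start of the episode above 0.03 m or angle between any of amber_jar, clear_jar's own z axis and vertical above 0.4 rad).
It also fails if it takes over 45 s, if anything falls off the work surface, if the arm or the gripper's body presses on something with over 40 N, if the wrist force passes 120 N, or if a joint passes its speed limit or range.

## Working session

There is one attempt and no reset: what is moved stays moved. The work goes in short steps, Python scripts to look and compute and a tool call to move; the robot and the scene stay as the last step left them, time stands still between calls to the robot, and variables do not carry over. Pictures are saved under pics/ and viewed, and the job is handed in when it is done.

Besides the shell and the picture viewer there is one more tool, called after "Emit:" as a command line: name --pt "numbers of a row" for each row, then --argument value for the rest. drive_tool: Moves the arm, as the interface text tells. Its arguments: {"type":"object","properties":{"commands":{"type":"array","items":{"type":"array","items":{"type":"number"}}},"grip_force":{"type":"number"}},"required":["commands"]}

```bash
ls; mkdir -p pics; python3 - <<'E'
from workcell import bot
import cv2,numpy as np
for n in("scene","top","wrist"):
    cv2.imwrite(f"pics/{n}0.png",bot.capture(n))
    c=bot.get_calibration(n); print(n,{k:np.round(v,4).tolist() for k,v in c.items() if hasattr(v,'__len__')})
print(bot.get_obs(), bot.grip_point_offset)
E
```

```text
pics
scene {'K': [[434.565, 0.0, 253.9414], [0.0, 434.565, 192.2435], [0.0, 0.0, 1.0]], 'extrinsics': [[0.4275, 0.9039, -0.0112, -0.2005], [0.4909, -0.2426, -0.8368, -0.1115], [-0.7591, 0.3522, -0.5475, 1.533], [0.0, 0.0, 0.0, 1.0]]}
top {'K': [[456.6975, 0.0, 246.7114], [0.0, 456.6975, 186.3229], [0.0, 0.0, 1.0]], 'extrinsics': [[-0.0009, -1.0, -0.005, -0.0079], [-0.9849, 0.0018, -0.1731, 0.4601], [0.1732, 0.0048, -0.9849, 1.1333], [0.0, 0.0, 0.0, 1.0]]}
wrist {'K': [[345.1475, 0.0, 256.8257], [0.0, 345.1475, 185.8381], [0.0, 0.0, 1.0]], 'mount': [[-0.0015, 0.9732, 0.2301, -0.0657], [0.0007, -0.2301, 0.9732, -0.179], [1.0, 0.0017, -0.0003, -0.0005], [0.0, 0.0, 0.0, 1.0]]}
{'clock': 0.15, 'joint_positions': array([ 1.04347657e+00,  2.07249079e-01,  1.54260118e+00,  2.16778351e-07,
        1.39348881e+00, -1.50520432e-01]), 'qd': array([-0.00088982, -0.00215531, -0.00367857,  0.00035569,  0.00034685,
       -0.0006282 ]), 'tau': array([ 1.74150933e-03, -3.71310997e+01, -2.81811780e+01,  6.97563635e-02,
        3.27844557e-02, -1.11766110e-04]), 'tcp_pos': array([0.21127812, 0.53411726, 0.20455512]), 'tcp_rot': array([-0.69401211,  0.69517672, -0.13263731,  0.1322266 ]), 'wrist_force': array([-0.06338973, -0.09522674,  0.12011879]), 'moment': array([ 0.04043461, -0.03111592,  0.00701504]), 'opening': 0.09400681494292397} -0.0188
```

View pics/scene0.png

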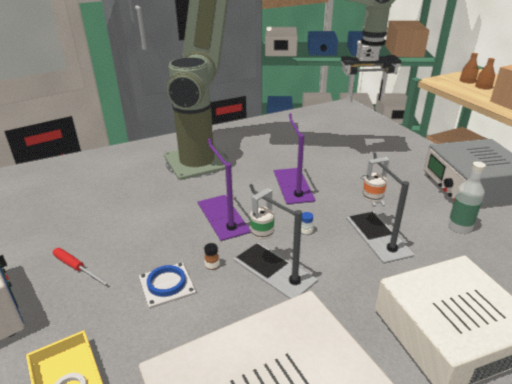

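View pics/top0.png

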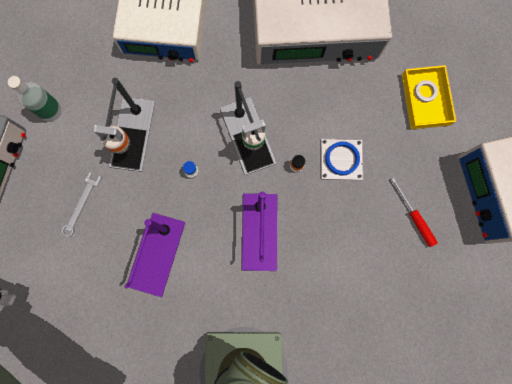

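View pics/wrist0.png

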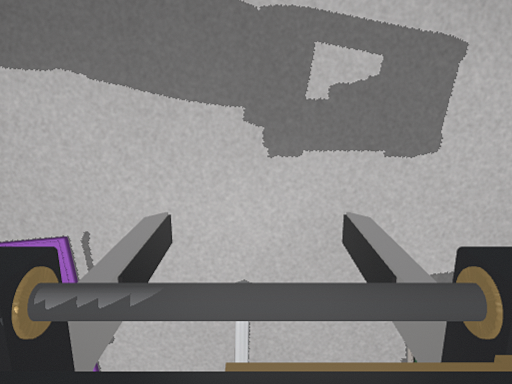

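The scene shows: orange housing (scene 374,187; top 117,140); green one (scene 262,222; top 254,137); purple stands are empty decoys (top 155,255 and 260,230); seat at top (342,158), scene (166,283); jars at top (190,169) and (298,163). Close crops next.

```bash
python3 - <<'E'
import cv2,numpy as np
s=cv2.imread('pics/scene0.png');t=cv2.imread('pics/top0.png')
def c(im,x,y,w,h,f): return cv2.resize(im[y:y+h,x:x+w],None,fx=f,fy=f,interpolation=cv2.INTER_CUBIC)
cv2.imwrite('pics/c1.png',np.hstack([c(s,340,145,75,120,5),c(t,85,70,75,120,5)]))
cv2.imwrite('pics/c2.png',np.hstack([c(s,130,255,75,60,5),c(t,305,128,75,60,5)]))
E
```

```text
(no output)
```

View pics/c1.png

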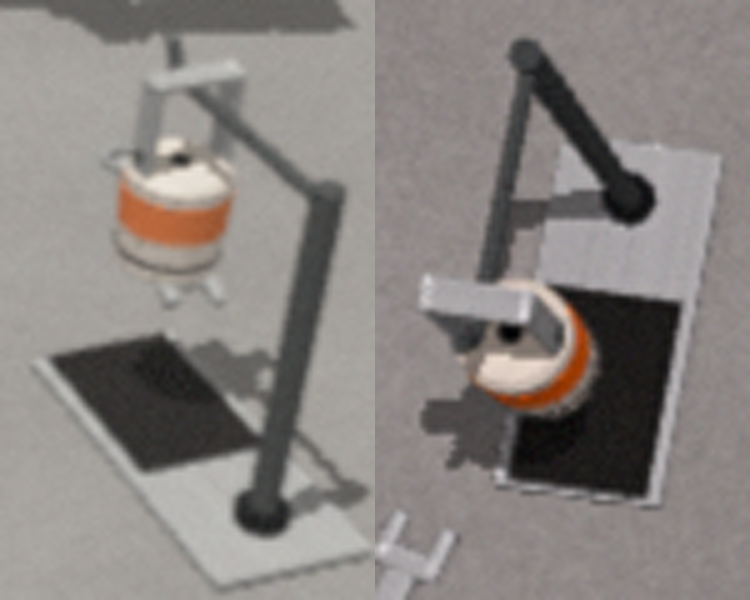

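View pics/c2.png

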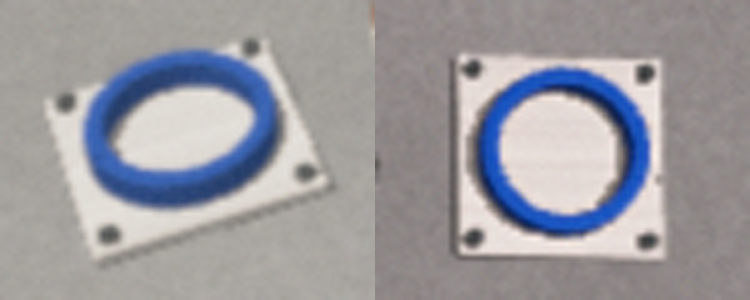

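```bash
cat > h.py <<'E'
import numpy as np,cv2
from workcell import bot
from scipy.spatial.transform import Rotation as R
def cam(n,obs=None):
    c=bot.get_calibration(n);K=np.array(c['K'])
    if n=='wrist':
        q=obs['tcp_rot'];T=np.eye(4);T[:3,:3]=R.from_quat([q[1],q[2],q[3],q[0]]).as_matrix();T[:3,3]=obs['tcp_pos']
        E=np.linalg.inv(T@np.array(c['mount']))
    else: E=np.array(c['extrinsics'])
    return K,E
def ray(KE,uv,z):
    K,E=KE;M=E[:3,:3].T;o=-M@E[:3,3]
    d=(M@np.linalg.inv(K)@np.c_[np.atleast_2d(uv),np.ones(len(np.atleast_2d(uv)))].T).T
    return o+d*((z-o[2])/d[:,2])[:,None]
def proj(KE,p):
    K,E=KE;q=(E[:3,:3]@np.atleast_2d(p).T).T+E[:3,3];q=q@K.T;return q[:,:2]/q[:,2:]
E
python3 - <<'E'
from h import *
np.set_printoptions(precision=4,suppress=True)
T=cam('top');S=cam('scene')
ct=lambda L,x,y:[(x+(a-375)/5,y+b/5) for a,b in L]
cs=lambda L,x,y:[(x+a/5,y+b/5) for a,b in L]
print('baseT',ray(T,ct([(562,143),(718,155),(657,503),(500,483)],85,70),.008))
print('baseS',ray(S,cs([(38,362),(220,588),(370,545),(165,335)],340,145),.008))
print('barT',ray(T,ct([(425,280),(530,292),(528,318),(421,308)],85,70),.208))
print('barS',ray(S,cs([(148,78),(240,62),(243,76),(152,94)],340,145),.208))
print('postT',ray(T,ct([(526,55)],85,70),.206))
print('plateT',ray(T,ct([(458,55),(660,60),(664,257),(458,255)],305,128),.008), 'mean',ray(T,ct([(458,55),(660,60),(664,257),(458,255)],305,128),.008).mean(0))
for n,C in(('top',T),('scene',S)):
    im=cv2.imread(f'pics/{n}0.png');hsv=cv2.cvtColor(im,cv2.COLOR_BGR2HSV)
    m=cv2.inRange(hsv,(105,150,60),(125,255,255))
    x,y,w,h=(305,128,75,60) if n=='top' else (130,255,75,60)
    ys,xs=np.nonzero(m[y:y+h,x:x+w]);pts=np.c_[xs+x,ys+y].astype(np.float32)
    e=cv2.fitEllipse(cv2.convexHull(pts));print(n,e,ray(C,[e[0]],.020))
j=ray(T,[(190,169),(298,163)],.055);print('jars',j)
print('purple tips',ray(T,[(128,287),(262,195)],.21), 'green bar',ray(T,[(250,128)],.208))
E
```

```text
baseT [[0.7101 0.3316 0.008 ]
 [0.703  0.2459 0.008 ]
 [0.5087 0.2717 0.008 ]
 [0.5198 0.3559 0.008 ]]
baseS [[0.5191 0.2696 0.008 ]
 [0.7128 0.2397 0.008 ]
 [0.7206 0.3282 0.008 ]
 [0.5297 0.3503 0.008 ]]
barT [[0.5692 0.3322 0.208 ]
 [0.5634 0.2845 0.208 ]
 [0.5513 0.2848 0.208 ]
 [0.5561 0.3332 0.208 ]]
barS [[0.5589 0.2823 0.208 ]
 [0.5662 0.3345 0.208 ]
 [0.5785 0.3262 0.208 ]
 [0.573  0.2738 0.208 ]]
postT [[0.6771 0.2925 0.206 ]]
plateT [[ 0.5945 -0.2098  0.008 ]
 [ 0.5915 -0.3181  0.008 ]
 [ 0.4838 -0.3154  0.008 ]
 [ 0.4851 -0.2066  0.008 ]] mean [ 0.5387 -0.2625  0.008 ]
top ((342.2308654785156, 157.90240478515625), (32.348167419433594, 33.51414108276367), 90.06172943115234) [[ 0.5394 -0.2607  0.02  ]]
scene ((165.76904296875, 280.1156311035156), (28.576374053955078, 37.69131088256836), 75.41741943359375) [[ 0.5479 -0.2644  0.02  ]]
jars [[ 0.5027  0.1362  0.055 ]
 [ 0.5178 -0.1399  0.055 ]]
purple tips [[ 0.2147  0.2416  0.21  ]
 [ 0.4109 -0.0428  0.21  ]] green bar [[ 0.5636 -0.0169  0.208 ]]
```

```bash
python3 - <<'E'
from h import *
np.set_printoptions(precision=4,suppress=True)
o=bot.get_obs();q=o['tcp_rot'];r=R.from_quat([q[1],q[2],q[3],q[0]]);print(r.as_matrix())
a=-.128
ys=np.array([-np.sin(a),np.cos(a),0])
for s in(1,-1):
    z=s*ys;y=np.array([0,0,-1.]);x=np.cross(y,z)
    t=R.from_matrix(np.c_[x,y,z]); rv=(t*r.inv()).as_rotvec();print(s,rv,'camera offset dir',-x)
print(proj(cam('wrist',o),[o['tcp_pos']]))
E
```

```text
[[ 0.9298 -0.0009  0.3679]
 [-0.3679 -0.0015  0.9298]
 [-0.0003 -1.     -0.0017]]
1 [ 0.0016 -0.0007  0.2488] camera offset dir [-0.9918  0.1277 -0.    ]
-1 [-0.001  -0.0023 -2.8928] camera offset dir [ 0.9918 -0.1277 -0.    ]
[[257.7251 227.4019]]
```

Emit:
drive_tool --pt "0 0 6 0 0 0 1" --pt "0 0 12 0 0 0.05 1" --pt "5 -3 13.5 0 0 0.1 1" --pt "10 -6.5 13.5 0 0 0.2 1" --pt "15 -10 13.5 0 0 0.249 1"

```text
clock: 0.78
tcp_pos: [0.3627, 0.4337, 0.3406]
tcp_rot: [0.706, -0.706, 0.044, -0.044]
wrist_force: [0.3, 0.5, -0.8]
opening: 0.0938
```

Emit:
drive_tool --pt "5 -3 0 0 0 0 1" --pt "10 -6.5 0 0 0 0 1" --pt "15 -9.5 0 0 0 0 1" --pt "20.4 -12.8 0 0 0 0 1" --pt "20.4 -12.8 0 0 0 0 1"

```text
clock: 1.4
tcp_pos: [0.5684, 0.3033, 0.3383]
tcp_rot: [-0.705, 0.706, -0.048, 0.047]
wrist_force: [0.7, 0.5, -0.0]
opening: 0.0937
```

```bash
python3 - <<'E'
from h import *
np.set_printoptions(precision=4,suppress=True)
o=bot.get_obs();cv2.imwrite('pics/w1.png',bot.capture('wrist'))
np.save('w1.npy',o,allow_pickle=True);print(o['clock'],o['tcp_pos'],o['tcp_rot'])
E
```

```text
1.4 [0.5684 0.3033 0.3383] [-0.7048  0.7062 -0.048   0.0466]
```

View pics/w1.png

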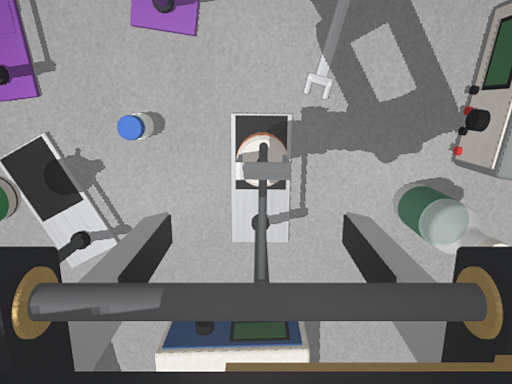

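```bash
python3 - <<'E'
from h import *
im=cv2.imread('pics/w1.png')
cv2.imwrite('pics/w1c.png',cv2.resize(im[100:250,215:310],None,fx=4,fy=4,interpolation=cv2.INTER_CUBIC))
E
```

```text
(no output)
```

View pics/w1c.png

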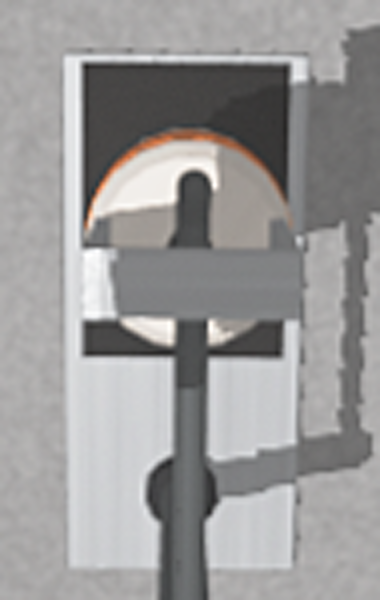

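```bash
python3 - <<'E'
from h import *
np.set_printoptions(precision=4,suppress=True)
o=np.load('w1.npy',allow_pickle=True).item();W=cam('wrist',o)
f=lambda L:[(215+a/4-.4,100+b/4-.4) for a,b in L]
b=ray(W,f([(82,248),(300,248),(300,320),(82,320)]),.208);print('bar',b,b.mean(0))
e=b[:,:2];d=(e[1]+e[2]-e[0]-e[3]);print(d/2,'angle of y',np.arctan2(*(-d)))
b=ray(W,f([(66,55),(305,55),(295,568),(68,568)]),.008);print('base',b, (b[0]+b[1]-b[2]-b[3])/2)
print('seatguess px',proj(W,[[.565,.305,.208]]))
q=o['tcp_rot'];print(R.from_quat([q[1],q[2],q[3],q[0]]).as_matrix())
E
```

```text
bar [[0.5502 0.2849 0.208 ]
 [0.5567 0.3338 0.208 ]
 [0.5733 0.3319 0.208 ]
 [0.5667 0.2824 0.208 ]] [0.5618 0.3083 0.208 ]
[0.0065 0.0492] angle of y -3.009787951891653
base [[0.51   0.272  0.008 ]
 [0.5214 0.3576 0.008 ]
 [0.7175 0.332  0.008 ]
 [0.7058 0.2434 0.008 ]] [-0.1959  0.0271  0.    ]
seatguess px [[259.2716 174.5757]]
[[ 0.9911 -0.0021  0.1334]
 [-0.1334 -0.0018  0.9911]
 [-0.0018 -1.     -0.0021]]
```

Emit:
drive_tool --pt "-0.6 0.5 0 0 0 0 1" --pt "-0.6 0.5 -3 0 0 0 1" --pt "-0.6 0.5 -6 0 0 0 1" --pt "-0.6 0.5 -9 0 0 0 1" --pt "-0.6 0.5 -9 0 0 0 1"

```text
clock: 2.08
tcp_pos: [0.5559, 0.3127, 0.2478]
tcp_rot: [-0.705, 0.707, -0.046, 0.042]
wrist_force: [0.1, 0.6, -0.0]
opening: 0.0939
```

```bash
python3 - <<'E'
from h import *
o=bot.get_obs();im=bot.capture('wrist');cv2.imwrite('pics/w2.png',im)
np.save('w2.npy',o,allow_pickle=True);print(o['clock'],o['tcp_pos'],o['tcp_rot'])
E
```

```text
2.075 [0.55594746 0.31269382 0.24775217] [-0.70491112  0.70654091 -0.04617107  0.04205341]
```

View pics/w2.png

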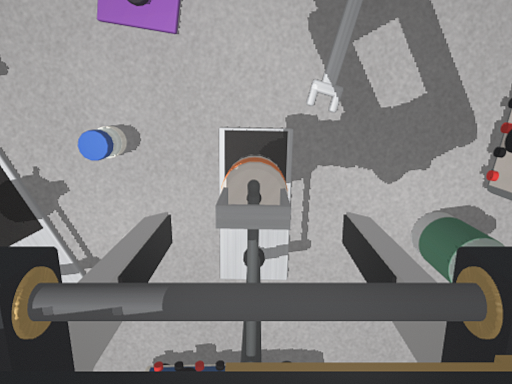

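```bash
python3 - <<'E'
from h import *
np.set_printoptions(precision=4,suppress=True)
for i in range(2):
    o=bot.get_obs();im=bot.capture('wrist');print(o['clock'],o['tcp_pos'],o['tcp_rot'],o['qd'])
np.save('w3.npy',o,allow_pickle=True);cv2.imwrite('pics/w3.png',im)
cv2.imwrite('pics/w3c.png',cv2.resize(im[110:290,200:310],None,fx=4,fy=4,interpolation=cv2.INTER_CUBIC)[:600])
E
```

```text
2.125 [0.5575 0.3129 0.2501] [-0.7055  0.7059 -0.0449  0.0436] [-0.0114 -0.0198 -0.0578 -0.0032 -0.0002 -0.0019]
2.175 [0.5588 0.313  0.2517] [ 0.706  -0.7055  0.0441 -0.0448] [-0.0097 -0.0129 -0.0348 -0.0019 -0.0016 -0.0024]
```

View pics/w3c.png

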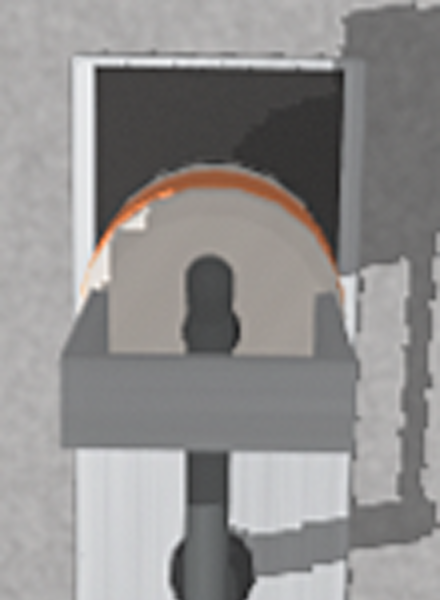

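```bash
python3 - <<'E'
from h import *
np.set_printoptions(precision=4,suppress=True)
o=np.load('w3.npy',allow_pickle=True).item();W=cam('wrist',o)
f=lambda L:[(200+a/4-.4,110+b/4-.4) for a,b in L]
b=ray(W,f([(61,354),(356,354),(356,449),(61,449)]),.208);print('bar',b,b.mean(0))
M=W[1][:3,:3]
q=o['tcp_rot'];Rt=R.from_quat([q[1],q[2],q[3],q[0]]).as_matrix();print(Rt)
o=bot.get_obs();print(o['tcp_pos']);print('in tool', Rt.T@(b.mean(0)-o['tcp_pos']))
E
```

```text
bar [[0.5504 0.2852 0.208 ]
 [0.5565 0.3341 0.208 ]
 [0.5732 0.3324 0.208 ]
 [0.567  0.2826 0.208 ]] [0.5618 0.3086 0.208 ]
[[ 0.9921  0.001   0.1254]
 [-0.1254  0.0006  0.9921]
 [ 0.0009 -1.      0.0007]]
[0.5596 0.313  0.2526]
in tool [ 0.0027  0.0446 -0.0041]
```

Emit:
drive_tool --pt "0.2 -0.35 -2 0 0 0 1" --pt "0.2 -0.35 -4 0 0 0 1" --pt "0.2 -0.35 -6 0 0 0 1" --pt "0.2 -0.35 -7.8 0 0 0 1" --pt "0.2 -0.35 -8.4 0 0 0 1"

```text
clock: 2.85
tcp_pos: [0.5604, 0.3076, 0.1638]
tcp_rot: [-0.705, 0.706, -0.046, 0.044]
wrist_force: [0.4, -0.0, -0.2]
opening: 0.0936
```

Emit:
drive_tool --pt "0 0 0 0 0 0 1" --pt "0 0 0 0 0 0 1" --pt "0 0 0 0 0 0 1" --pt "0 0 0 0 0 0 0.75" --pt "0 0 0 0 0 0 0.7" --grip_force 20

```text
clock: 3.48
tcp_pos: [0.5617, 0.3082, 0.1668]
tcp_rot: [0.706, -0.706, 0.045, -0.045]
wrist_force: [-0.1, -0.4, 0.7]
opening: 0.0773
```

```bash
python3 - <<'E'
from h import *
o=bot.get_obs();im=bot.capture('wrist');cv2.imwrite('pics/w4.png',im)
print(o['clock'],o['tcp_pos'],o['tcp_rot'],o['wrist_force'],o['opening'])
E
```

```text
3.475 [0.56171851 0.30822097 0.16676549] [ 0.70574552 -0.70558319  0.04496185 -0.04532162] [-0.14698876 -0.44539241  0.70120867] 0.0773499443831537
```

View pics/w4.png

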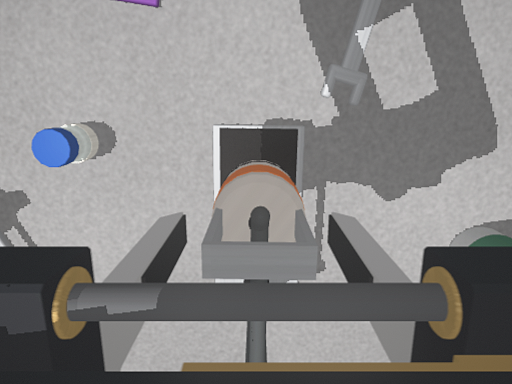

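The fingers (inner edges at 186 and 329) straddle the bracket (203–315) symmetrically, so I can close.

Emit:
drive_tool --pt "0 0 0 0 0 0 0.55" --pt "0 0 0 0 0 0 0.4" --pt "0 0 0 0 0 0 0.3" --pt "0 0 0 0 0 0 0.3" --pt "0 0 0 0 0 0 0.3" --grip_force 25

```text
clock: 4.15
tcp_pos: [0.5615, 0.3082, 0.1664]
tcp_rot: [0.706, -0.706, 0.045, -0.045]
wrist_force: [0.5, 1.3, 0.2]
opening: 0.0497
```

Emit:
drive_tool --pt "0 0 0.5 0 0 0 0.3" --pt "0 0 1.2 0 0 0 0.3" --pt "0 0 2 0 0 0 0.3" --pt "0 0 2.6 0 0 0 0.3" --pt "0 0 2.6 0 0 0 0.3"

```text
clock: 4.78
tcp_pos: [0.5622, 0.3084, 0.1935]
tcp_rot: [0.706, -0.705, 0.045, -0.046]
wrist_force: [-0.1, -0.4, -1.8]
opening: 0.0498
```

```bash
python3 - <<'E'
from h import *
o=bot.get_obs();im=bot.capture('wrist');s=bot.capture('scene')[130:280,320:430]
s=cv2.resize(s,None,fx=2.56,fy=2.56,interpolation=cv2.INTER_CUBIC)
cv2.imwrite('pics/w5.png',np.hstack([im,s[:384]]))
o=bot.get_obs();print(o['clock'],o['tcp_pos'],o['wrist_force'],o['opening'])
E
```

```text
4.875 [0.56151695 0.30812346 0.19246098] [-0.34013836  0.16300016 -2.3478327 ] 0.050054398746496975
```

View pics/w5.png

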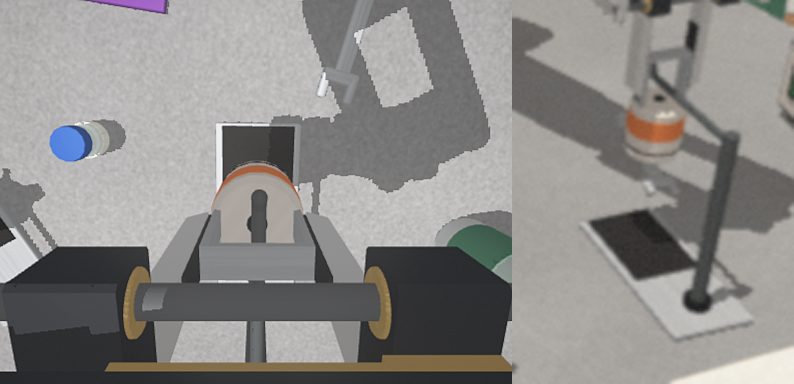

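Emit:
drive_tool --pt "-1.5 0.2 0 0 0 0 0.3" --pt "-3.5 0.46 0 0 0 0 0.3" --pt "-6 0.79 0 0 0 0 0.3" --pt "-8.5 1.12 0 0 0 0 0.3" --pt "-11 1.45 0 0 0 0 0.3"

```text
clock: 5.5
tcp_pos: [0.4494, 0.3227, 0.192]
tcp_rot: [-0.706, 0.706, -0.045, 0.045]
wrist_force: [1.6, 1.0, -1.9]
opening: 0.05
```

Emit:
drive_tool --pt "0 0 1.5 0 0 0 0.3" --pt "0 0 4.5 0 0 0 0.3" --pt "0 0 7.5 0 0 0 0.3" --pt "0 0 10.5 0 0 0 0.3" --pt "0 0 12.8 0 0 0 0.3"

```text
clock: 6.12
tcp_pos: [0.4527, 0.3228, 0.3233]
tcp_rot: [0.706, -0.705, 0.044, -0.046]
wrist_force: [0.4, -0.2, -2.5]
opening: 0.0501
```

```bash
python3 - <<'E'
from h import *
o=bot.get_obs();cv2.imwrite('pics/s6.png',bot.capture('scene'))
o=bot.get_obs();print(o['clock'],o['tcp_pos'],o['wrist_force'],o['opening'],o['joint_positions'])
E
```

```text
6.175 [0.4540721  0.32346688 0.32687742] [0.71823795 1.14179927 1.10267246] 0.04977019632363584 [ 4.63919727e-01  9.59896609e-02  1.42062983e+00 -2.91452672e-04
  1.61547755e+00 -9.78739742e-01]
```

View pics/s6.png

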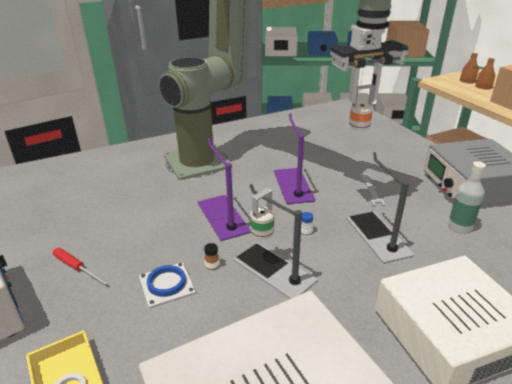

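Emit:
drive_tool --pt "0.3 -1.5 0.5 0 0 0 0.3" --pt "1.2 -5 1 0 0 0 0.3" --pt "2.2 -9 1 0 0 0 0.3" --pt "3.3 -13 1 0 0 0 0.3" --pt "4.3 -17 1 0 0 0 0.3"

```text
clock: 6.8
tcp_pos: [0.4943, 0.1502, 0.3292]
tcp_rot: [-0.705, 0.706, -0.046, 0.045]
wrist_force: [1.3, -0.8, -2.6]
opening: 0.05
```

Emit:
drive_tool --pt "1 -4 0 0 0 0 0.3" --pt "2 -8 0 0 0 0 0.3" --pt "3 -12 0 0 0 0 0.3" --pt "4 -16 0 0 0 0 0.3" --pt "5 -20 0 0 0 0 0.3"

```text
clock: 7.42
tcp_pos: [0.5438, -0.0497, 0.3291]
tcp_rot: [-0.706, 0.706, -0.046, 0.045]
wrist_force: [0.1, 0.8, -2.5]
opening: 0.05
```

Emit:
drive_tool --pt "1 -4 0 0 0 0 0.3" --pt "2 -8 0 0 0 0 0.3" --pt "3 -12 0 0 0 0 0.3" --pt "4 -16 0 0 0 0 0.3" --pt "5 -19.5 0 0 0 0 0.3"

```text
clock: 8.05
tcp_pos: [0.5934, -0.2448, 0.3288]
tcp_rot: [0.706, -0.705, 0.047, -0.045]
wrist_force: [1.0, -0.1, -1.6]
opening: 0.0498
```

Emit:
drive_tool --pt "0.5 -1.5 0 0 0 0 0.3" --pt "0.5 -2 0 0 0 0 0.3" --pt "0.5 -2 0 0 0 0 0.3" --pt "0.5 -2 0 0 0 0 0.3" --pt "0.5 -2 0 0 0 0 0.3"

```text
clock: 8.68
tcp_pos: [0.5996, -0.2613, 0.3309]
tcp_rot: [-0.706, 0.706, -0.045, 0.045]
wrist_force: [0.5, -0.4, -1.6]
opening: 0.0499
```

```bash
python3 - <<'E'
from h import *
np.set_printoptions(precision=4,suppress=True)
o=bot.get_obs();im=bot.capture('wrist');cv2.imwrite('pics/w7.png',im);np.save('w7.npy',o,allow_pickle=True)
print(o['clock'],o['tcp_pos'],o['wrist_force'],o['opening'],o['qd'])
E
```

```text
8.675 [ 0.5996 -0.2613  0.3309] [ 0.4799 -0.3894 -1.5522] 0.04989938730365448 [-0.0035  0.0047 -0.0047 -0.0013 -0.0006  0.001 ]
```

View pics/w7.png

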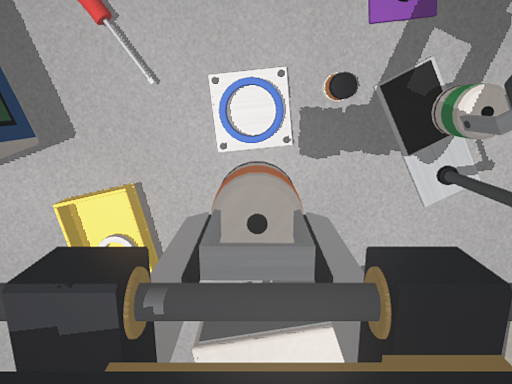

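```bash
python3 - <<'E'
from h import *
np.set_printoptions(precision=4,suppress=True)
o=np.load('w7.npy',allow_pickle=True).item();W=cam('wrist',o);im=cv2.imread('pics/w7.png')
m=cv2.inRange(cv2.cvtColor(im,cv2.COLOR_BGR2HSV),(105,150,60),(125,255,255))[70:150,205:300]
c,h=cv2.findContours(m,cv2.RETR_CCOMP,cv2.CHAIN_APPROX_NONE)
for k,(cc,hh) in enumerate(zip(c,h[0])):
    if len(cc)>50:
        e=cv2.fitEllipse(cc);uv=(e[0][0]+205,e[0][1]+70);print(hh[3],e,[ray(W,[uv],z)[0] for z in(.024,.017)])
p=ray(W,[(208,72),(287,66),(294,149),(218,152)],.008);print(p,p.mean(0))
# expected ring rim
t=np.linspace(0,2*np.pi,40)
for (z,rad,zz) in((.090,0.028,0),):
    pass
off=o['tcp_pos']; 
for z0 in(-.010+.0,):
    top=np.c_[off[0]+.028*np.cos(t),off[1]+.028*np.sin(t),np.full(40,off[2]-.010)]
    uv=proj(W,top);print('housing top rim expect u',uv[:,0].min(),uv[:,0].max(),'v',uv[:,1].min())
    bot_=top.copy();bot_[:,2]-=.06;uv=proj(W,bot_);print('bottom rim v min',uv[:,1].min())
E
```

```text
-1 ((46.1478157043457, 39.96680450439453), (51.47911071777344, 53.14439392089844), 178.81861877441406) [array([ 0.5409, -0.2626,  0.024 ]), array([ 0.5409, -0.2627,  0.017 ])]
-1 ((45.78886413574219, 39.855262756347656), (61.75775146484375, 63.797359466552734), 176.15255737304688) [array([ 0.5406, -0.2631,  0.024 ]), array([ 0.5407, -0.2632,  0.017 ])]
[[ 0.4826 -0.3156  0.008 ]
 [ 0.4884 -0.2062  0.008 ]
 [ 0.604  -0.2081  0.008 ]
 [ 0.5945 -0.3186  0.008 ]] [ 0.5424 -0.2621  0.008 ]
housing top rim expect u 209.40366488397 306.4729597677485 v 174.0839734186516
bottom rim v min 157.81554598895448
```

```bash
python3 - <<'E'
from h import *
im=cv2.imread('pics/w7.png');cv2.imwrite('pics/w7c.png',cv2.resize(im[140:270,190:330],None,fx=4,fy=4,interpolation=cv2.INTER_CUBIC))
E
```

```text
(no output)
```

View pics/w7c.png

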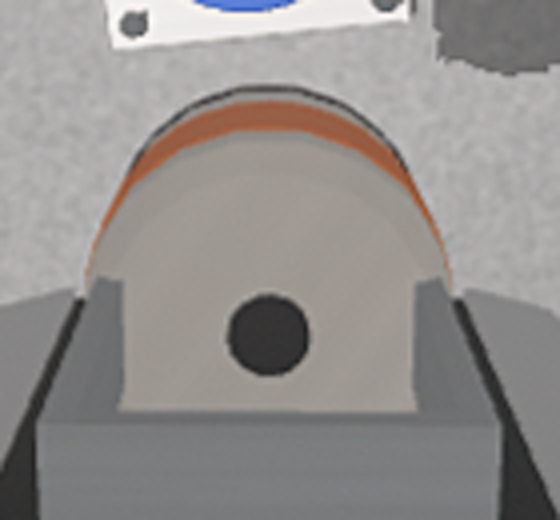

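```bash
python3 - <<'E'
from h import *
np.set_printoptions(precision=4,suppress=True)
o=np.load('w7.npy',allow_pickle=True).item();W=cam('wrist',o);z=o['tcp_pos'][2]
print('dot',ray(W,[(256.9,223.7)],z-.010)-o['tcp_pos'],'bar front edge',ray(W,[(256.9,242.6)],z+.042-.004)-o['tcp_pos'],ray(W,[(256.9,244.8)],z+.042)-o['tcp_pos'])
print('rim bottom',ray(W,[(257,161.1)],z-.070)-o['tcp_pos'],'rim top',ray(W,[(257,172.6)],z-.010)-o['tcp_pos'])
E
```

```text
dot [[ 0.0012 -0.0007 -0.01  ]] bar front edge [[-0.0071  0.0003  0.038 ]] [[-0.0078  0.0004  0.042 ]]
rim bottom [[-0.0254  0.0026 -0.07  ]] rim top [[-0.0287  0.0031 -0.01  ]]
```

Emit:
drive_tool --pt "-1.5 -0.05 0 0 0 0 0.3" --pt "-3.5 -0.1 0 0 0 0 0.3" --pt "-5.2 -0.15 0 0 0 0 0.3" --pt "-5.9 -0.15 -1 0 0 0 0.3" --pt "-5.9 -0.15 -4 0 0 0 0.3"

```text
clock: 9.35
tcp_pos: [0.5415, -0.2644, 0.2921]
tcp_rot: [-0.705, 0.707, -0.043, 0.047]
wrist_force: [0.3, -0.4, -2.3]
opening: 0.0497
```

Emit:
drive_tool --pt "0 0 -4 0 0 0 0.3" --pt "0 0 -8 0 0 0 0.3" --pt "0 0 -12 0 0 0 0.3" --pt "0 0 -15 0 0 0 0.3" --pt "0 0 -16.5 0 0 0 0.3"

```text
clock: 9.98
tcp_pos: [0.5394, -0.2626, 0.1226]
tcp_rot: [0.706, -0.705, 0.046, -0.044]
wrist_force: [-0.9, 0.1, -1.5]
opening: 0.0497
```

Emit:
drive_tool --pt "0 0 -1 0 0 0 0.3" --pt "0 0 -1.5 0 0 0 0.3" --pt "0 0 -1.5 0 0 0 0.3" --pt "0 0 -1.5 0 0 0 0.3" --pt "0 0 -1.5 0 0 0 0.3"

```text
clock: 10.6
tcp_pos: [0.541, -0.2642, 0.1113]
tcp_rot: [-0.705, 0.706, -0.045, 0.046]
wrist_force: [-0.7, 0.0, -1.3]
opening: 0.0499
```

```bash
python3 - <<'E'
from h import *
np.set_printoptions(precision=4,suppress=True)
o=bot.get_obs();im=bot.capture('wrist');c=lambda s,x,y:cv2.resize(s[y:y+96,x:x+100],None,fx=4,fy=4,interpolation=cv2.INTER_CUBIC)
s=bot.capture('scene');t=bot.capture('top')
cv2.imwrite('pics/w8.png',im);cv2.imwrite('pics/s8.png',np.hstack([c(s,115,210),c(t,295,110)]));np.save('w8.npy',o,allow_pickle=True)
print(o['clock'],o['tcp_pos'],o['tcp_rot'],o['wrist_force'],o['opening'],o['qd'])
E
```

```text
10.6 [ 0.541  -0.2642  0.1113] [-0.7054  0.706  -0.0447  0.0456] [-0.726   0.0229 -1.2522] 0.04986142557775334 [ 0.0007  0.0028  0.0055 -0.0007 -0.0014 -0.0017]
```

View pics/w8.png

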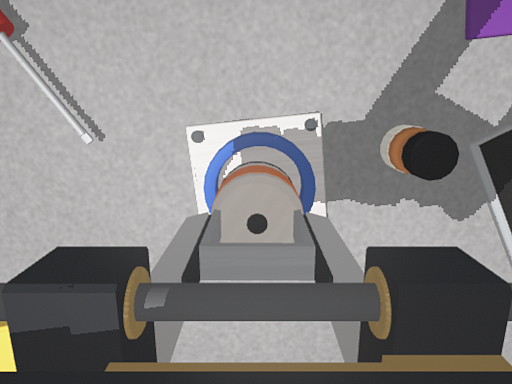

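View pics/s8.png

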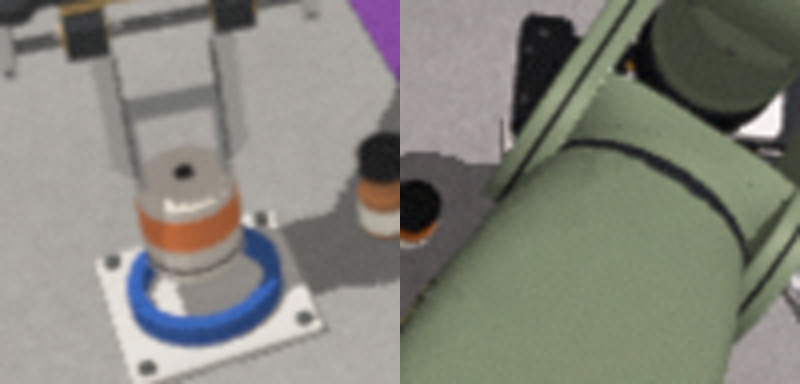

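```bash
python3 - <<'E'
from h import *
from scipy.optimize import least_squares
np.set_printoptions(precision=4,suppress=True)
o=np.load('w8.npy',allow_pickle=True).item();W=cam('wrist',o);im=cv2.imread('pics/w8.png')
m=cv2.inRange(cv2.cvtColor(im,cv2.COLOR_BGR2HSV),(105,120,40),(125,255,255));m[:, :190]=0;m[:,330:]=0;m[230:]=0
# upper outer boundary: first blue pixel per column, (rim outer edge on the far side z .024 / hull)
us=np.arange(212,310);P=[]
for u in us:
    v=np.nonzero(m[:200,u])[0]
    if len(v): P.append((u,v[0]-.5))
for z in(.024,.008):
    X=ray(W,P,z)[:,:2]
    s=least_squares(lambda p:np.hypot(*(X-p).T)-.045,[.54,-.26],loss='soft_l1',f_scale=.001);print(z,s.x,np.sqrt(np.mean(s.fun**2)))
z=o['tcp_pos'][2];b=ray(W,[(257,161.5)],z-.07);print(b)
E
```

```text
0.024 [ 0.5418 -0.2629] 0.0022878346557999286
0.008 [ 0.5427 -0.2629] 0.002442962882447301
[[ 0.516  -0.2616  0.0413]]
```

Emit:
drive_tool --pt "0 0.1 -0.6 0 0 0 0.3" --pt "0 0.1 -1.2 0 0 0 0.3" --pt "0 0.1 -1.8 0 0 0 0.3" --pt "0 0.1 -2.3 0 0 0 0.3" --pt "0 0.1 -2.5 0 0 0 0.3"

```text
clock: 11.38
tcp_pos: [0.5403, -0.2626, 0.0848]
tcp_rot: [0.706, -0.705, 0.045, -0.045]
wrist_force: [0.8, 0.4, -1.8]
opening: 0.0503
```

Emit:
drive_tool --pt "0 0 -0.1 0 0 0 0.3" --pt "0 0 -0.2 0 0 0 0.3" --pt "0 0 -0.3 0 0 0 0.3" --pt "0 0 -0.4 0 0 0 0.3" --pt "0 0 -0.4 0 0 0 0.3"

```text
clock: 12.0
tcp_pos: [0.5405, -0.2628, 0.0814]
tcp_rot: [0.706, -0.706, 0.045, -0.045]
wrist_force: [-1.4, -0.7, -2.3]
opening: 0.0495
```

```bash
python3 - <<'E'
from h import *
np.set_printoptions(precision=4,suppress=True)
o=bot.get_obs();im=bot.capture('wrist')
s=bot.capture('scene');cv2.imwrite('pics/s9.png',np.hstack([im,cv2.resize(s[210:306,115:185],None,fx=4,fy=4,interpolation=cv2.INTER_CUBIC)]))
o=bot.get_obs()
print(o['clock'],o['tcp_pos'],o['tcp_rot'],o['wrist_force'],o['opening'])
E
```

```text
12.1 [ 0.5406 -0.2629  0.0815] [-0.7057  0.7057 -0.0451  0.0452] [-0.4339  0.1894 -2.4015] 0.04986945345693812
```

View pics/s9.png

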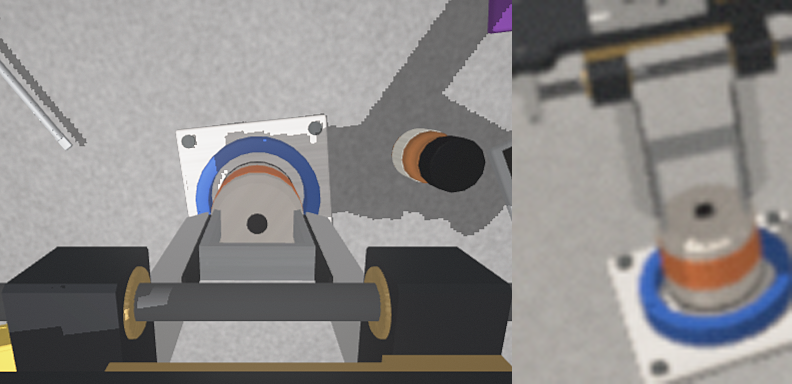

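In the ring with a gap all round, and full weight still on the gripper. I'll ease it down to the floor.

Emit:
drive_tool --pt "0 0 -0.05 0 0 0 0.3" --pt "0 0 -0.1 0 0 0 0.3" --pt "0 0 -0.12 0 0 0 0.3" --pt "0 0 -0.12 0 0 0 0.3" --pt "0 0 -0.12 0 0 0 0.3"

```text
clock: 12.72
tcp_pos: [0.5406, -0.2628, 0.0802]
tcp_rot: [-0.706, 0.706, -0.045, 0.045]
wrist_force: [1.1, -0.6, -2.3]
opening: 0.0502
```

Emit:
drive_tool --pt "0 0 -0.05 0 0 0 0.3" --pt "0 0 -0.1 0 0 0 0.3" --pt "0 0 -0.12 0 0 0 0.3" --pt "0 0 -0.12 0 0 0 0.3" --pt "0 0 -0.12 0 0 0 0.3"

```text
clock: 13.35
tcp_pos: [0.5406, -0.2628, 0.0791]
tcp_rot: [-0.706, 0.706, -0.045, 0.045]
wrist_force: [0.0, -0.2, -1.9]
opening: 0.0498
```

Emit:
drive_tool --pt "0 0 -0.05 0 0 0 0.3" --pt "0 0 -0.1 0 0 0 0.3" --pt "0 0 -0.12 0 0 0 0.3" --pt "0 0 -0.12 0 0 0 0.3" --pt "0 0 -0.12 0 0 0 0.3"

```text
clock: 13.98
tcp_pos: [0.5407, -0.2629, 0.0785]
tcp_rot: [-0.706, 0.706, -0.045, 0.045]
wrist_force: [-2.1, 1.5, 5.3]
opening: 0.0499
```

Contact: the force went from −2 N to +5 N. Releasing.

Emit:
drive_tool --pt "0 0 0 0 0 0 0.3" --pt "0 0 0 0 0 0 0.58" --pt "0 0 0 0 0 0 0.65" --pt "0 0 0 0 0 0 0.75" --pt "0 0 0 0 0 0 0.8"

```text
clock: 14.6
tcp_pos: [0.5405, -0.2628, 0.0776]
tcp_rot: [0.706, -0.706, 0.045, -0.045]
wrist_force: [1.3, 0.6, -0.3]
opening: 0.0747
```

Emit:
drive_tool --pt "0 0 0 0 0 0 0.8" --pt "0 0 0.5 0 0 0 0.8" --pt "0 0 2 0 0 0 0.8" --pt "0 0 4 0 0 0 0.8" --pt "0 0 7 0 0 0 0.8"

```text
clock: 15.22
tcp_pos: [0.5402, -0.2626, 0.1488]
tcp_rot: [0.706, -0.706, 0.045, -0.045]
wrist_force: [-0.5, -1.2, 0.1]
opening: 0.0753
```

Emit:
drive_tool --pt "0 0 3 0 0 0 0.8" --pt "0 0 6 0 0 0 0.8" --pt "0 0 10 0 0 0 0.8" --pt "0 0 14 0 0 0 0.8" --pt "0 0 16 0 0 0 0.8"

```text
clock: 15.85
tcp_pos: [0.5416, -0.2635, 0.3127]
tcp_rot: [-0.704, 0.707, -0.043, 0.047]
wrist_force: [1.3, 0.1, 0.4]
opening: 0.0749
```

Emit:
drive_tool --pt "0 3 0 0 0 0 0.8" --pt "0 8 0 0 0 0 0.8" --pt "0 13 0 0 0 0 0.8" --pt "0 16 0 0 0 0 0.8" --pt "0 16 0 0 0 0 0.8"

```text
clock: 16.48
tcp_pos: [0.5407, -0.101, 0.3095]
tcp_rot: [-0.706, 0.706, -0.043, 0.045]
wrist_force: [1.2, 0.2, -1.3]
opening: 0.0752
```

```bash
python3 - <<'E'
from h import *
np.set_printoptions(precision=4,suppress=True)
s=bot.capture('scene');t=bot.capture('top');cv2.imwrite('pics/s10.png',s);cv2.imwrite('pics/t10.png',t)
c=lambda s,x,y:cv2.resize(s[y:y+96,x:x+100],None,fx=4,fy=4,interpolation=cv2.INTER_CUBIC)
cv2.imwrite('pics/c10.png',np.hstack([c(s,115,215),c(t,295,110)]))
o=bot.get_obs();print(o['clock'],o['tcp_pos'],o['wrist_force'],o['opening'])
E
```

```text
16.575 [ 0.5408 -0.1032  0.3089] [ 0.0022 -0.1094 -1.0176] 0.07515408266033863
```

View pics/s10.png

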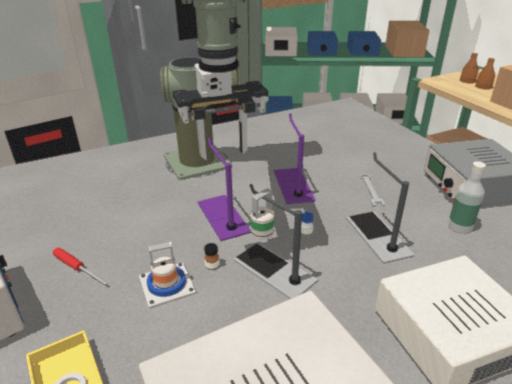

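View pics/c10.png

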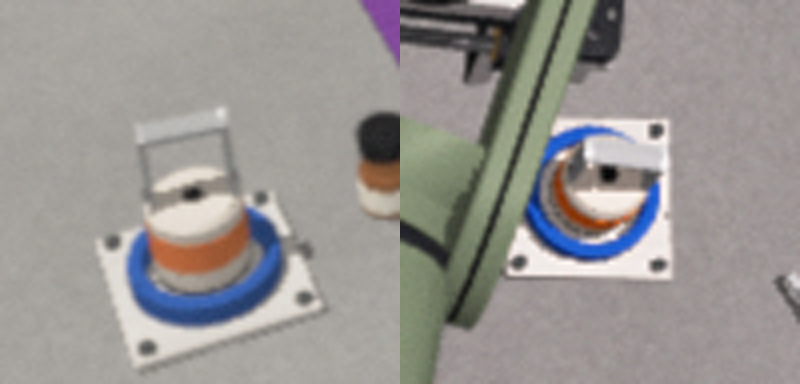

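```bash
python3 - <<'E'
from h import *
T=cam('top');S=cam('scene')
print(ray(T,[(295+(620-400)/4,110+158/4)],.122), 'dot',ray(T,[(295+(608-400)/4,110+173/4)],.070),ray(S,[(115+192/4,215+193/4)],.070))
bot.hand_in()
E
```

```text
[[ 0.53569314 -0.25888898  0.122     ]] dot [[ 0.53943021 -0.2627583   0.07      ]] [[ 0.54501377 -0.26379535  0.07      ]]
the job is handed in; nothing more can be done
```

The orange-collared housing is standing upright in the blue ring seat, and I handed the job in at about 16.6 s on the robot's clock. No verdict came back.

**What I did:** I gripped the housing by the two bracket legs from above and lifted it 26 mm. I slid it off the free end of the hook, carried it over and lowered it into the ring while still held. Near the bottom I went down about 1 mm at a time until the wrist force changed from −2 N to +5 N, showing it was on the floor. Then I opened the fingers and backed away.

**Last checks:**
- **Position:** The centre of the housing's top measures (0.539, −0.263) from the top camera. The ring measured about (0.541, −0.263) from the wrist camera, so they agree within about 2 mm.
- **Upright:** The pictures show the housing standing upright inside the ring. I did not measure its tilt separately.
- **Disagreements:** The scene camera gave x = 0.545, about 5 mm off the others, but it read about as high on my earlier measurements too. A rougher reading of the crossbar from the top camera came out at (0.536, −0.259), about 6 mm from the ring's axis.
- **Other items:** In the last scene picture the green housing still hangs on its hook and both jars stand where they were. The gripper is well clear of everything.

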